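# Lock the spoon rack in the drawer

### The job

Slide the white spoon rack along its rail until it sits up against the grey end block, then turn its round cam knob clockwise (seen from above) until the sprung steel pin drops into the cam's notch and locks the rack there. Be gentle: do not ram the end block, do not keep forcing the knob once the pin has dropped in, and leave the other things in the drawer undisturbed. Let go of the knob when it is done.

Things in the scene. Friction and masses are not known exactly. Their poses are not given: they have to be found in the camera images.
- rail: Fixed aluminium plate on the drawer's floor, 120 (x) by 400 mm (y, -175 to +225), 8 mm thick. Origin on its underside, z up. The rack slides along y; +y leads to the end block. A keeper strip 14 mm high stands on its +x edge (outer face x = +60 mm), with one 11 mm slot at y = -20 mm where the pin's tooth goes in when the rack is home.
- block: Grey end block fixed on the rail, 100 mm (x) by 20 mm (y), top 42 mm above the rail's underside. Origin at the middle of the face that the rack meets, level with the rail's underside; axes as the rail's; the rack comes from its -y side.
- rack: White spoon rack, six slots, 100 mm wide, slides with 2 to 3 N of friction; starts 30 to 90 mm short of the block. Origin on the knob's axis, level with the rail's underside; axes as the rail's. The tray with four spoons lying across it spans y = 45 to 225 mm, x = -72 to +70 mm (its y = 225 mm end meets the block). All of the rack but the knob is at most 39 mm above the origin.
- knob_centre (a point): Centre of the cam knob's grip, 60 mm above the rack's origin; does not turn with the knob. Grip: upright fluted rubbery cylinder, 40 mm across, 30 mm tall, taken from above; it can also drag the rack. Cam (25 mm radius) below, top 23 mm under this point. Turns clockwise with under 0.2 N m; after 0.35 to 1.5 rad (it varies) the pin drops in, tugging it on, then blocks it: moment rises sharply.
- pin: Steel follower bar on the knob's +x side, slides along the rack's x, sprung towards the knob (4 to 6 N). Nose rides on the cam; a toothed tail hangs outside the keeper strip. Origin: mid tail, level with the rail's underside. x in the rack's frame: 66 to 68 mm on the cam, about 58 mm when dropped in the notch. Drops only with the rack home within about 2 mm; else the tooth lands on the strip.
- spoon: Bystander: white and orange heat-sensing baby spoon, 140 mm long, lying loose on the drawer's floor beside the rail (-x side).
- egg_cup: Bystander: small white cup, 46 mm across, 45 mm tall, standing beside the rail (+x side).
- pot_lid: Bystander: aluminium pot lid, 140 mm across, 37 mm tall with its knob.
- bowl: Bystander: white plastic bowl, 110 mm across, 45 mm tall.
- cup: Bystander: grey plastic mug, 68 mm across, 75 mm tall.
- bottle: Bystander: clear bottle, 56 mm across, 120 mm tall.
- plate_cover (a joint): Bystander: hinged clear cover of the divided plate (a low box 220 by 150 mm, 32 mm tall, near the drawer's right-hand end); 0 = shut, grows (rad) as it opens.

How it is judged:
On the way, in this order (a step that is already met when the one before it is completed fails the run):
1. the rack is up against the end block (gap under 2 mm) (y of knob_centre in the frame of block above -0.227 m), for 0.2 s.
2. the pin has dropped into the notch (x of pin in the frame of rack below 0.0605 m), for 0.2 s.
At the end, for the whole second after the job is handed in: The rack stands at the end block (its end no more than 3.5 mm from the block), the pin is down in the cam's notch (its x in the rack's frame below 60.5 mm) and the rack is at rest (y of knob_centre in the frame of block above -0.2285 m and x of pin in the frame of rack below 0.0605 m and linear speed of rack below 0.01 m/s); the robot touches nothing.
It fails at once if the rack is rammed against the end block (over 30 N) (contact force between rack and block above 30 N).
It fails at once if the knob is forced against the pin (over 22 N on the pin) (contact force between pin and anything else above 22 N).
It fails at once if a bystander is shifted by more than 20 mm, or the plate's cover is opened (distance of any of spoon, egg_cup, pot_lid, bowl, cup, bottle from where it was at the start of the episode above 0.02 m or value of joint plate_cover above 0.15 rad).
It also fails if it takes over 61 s, if anything falls off the work surface, if the arm or the gripper's body presses on something with over 40 N, if the wrist force passes 120 N, or if a joint passes its speed limit or range.

### The arm

A 6-joint arm with a two-finger parallel gripper is mounted at the origin on the work surface. World frame = base frame: x ahead of the robot, y to its left, z up, the work surface at z = 0. Lengths are in m, angles in rad, forces in N, time in s.
With the tool pointing down it reaches from about 0.375 to 0.825 m from the base axis. Payload 5.5 kg.
Tool frame: the origin (TCP) lies at the very end of the fingers, on their centre line; the grasp point (between the pads) lies env.pinch_z behind it (env.pinch_z is the distance from the TCP to the grasp point, in m); z points along the fingers, y is the line along which they close (so a half turn about z gives the same grasp; the last joint's range is limited). The gripper opens to 85 mm and grips with 20 to 120 N. Pads are 22 mm wide; open, the fingers measure 114 mm over their backs; the gripper's body (76 mm by 85 mm) begins 54 mm behind the grasp point. The pads swing forward as they close: fully open they stand 13 mm farther back than shut.
Start: joints at [-1.265, 0.314, -0.047, 1.21, 0, 1.571], TCP at [0.181, -0.572, 0.231] pointing down, gripper open.
Joint ranges: [-2.67, 2.67], [-0.69, 1.73], [-1.03, 1.25], [-2.08, 2.16], [-1.42, 1.45], [-3.14, 3.14]. Speed limits (rad/s): [2.39, 2.39, 3.01, 3.14, 3.14, 3.14].

### API

Orientations are given as a unit quaternion [x, y, z, w].
In Python, from workcell import env, eyes, ticket gives the robot as it stands. The module is installed in compiled form; this text tells all that it offers.
- The arm moves only by the shell command python3 -m crank 'ROWS' [OPENING]. ROWS is JSON, one flat list of numbers, 6 for each row, row after row: the shift along the tool's x, y, z in mm, then the turn, a rotation vector about the tool's x, y, z in rad. In form: [x, y, z, rx, ry, rz, x, y, z, rx, ry, rz, ...]. A call has 1 to 12 rows; each row is the pose to reach, as a shift and turn from the pose commanded when the call began, along the tool's axes at that moment; what a row does not reach only later rows make up. A row lasts 1/12 s, in which the tool goes at most 41.7 mm and 7.16 degrees, less where a joint would pass 70% of its speed; a pose out of reach is approached as far as the arm can. A call with a gripper value outside its range is refused whole. OPENING is the opening, from 0 (shut) to 1 (fully open), set as the call begins (- or left out, the last holds). The fingers move at their own pace and stop on an object; the grip force is fixed at half the most. Time passes only in rows, so rows that repeat a pose let the fingers close. It gives the time, the measured TCP pose, the force, the opening and the grip force at its end, in the units of the state.
- env.get_state(): the state, without advancing time (a new reading comes with each control period).
- eyes.read_camera(name): name is "scene" or "top" or "wrist"; returns a dict with "color" (400x640x3 uint8, red, green, blue), "z_map" (400x640 float32, m along the optical axis (not along the pixel's ray), 0 where there is no reading), "mtx" (3x3 intrinsics, pixels), "D" ([k1, k2, p1, p2, k3] as OpenCV has them; the pictures are not rectified), "view" (4x4, takes a point from world to camera coordinates); the wrist camera has in their place "T_tool_cam" (4x4, takes a point from camera to tool coordinates, whose origin is the TCP and whose axes are the flange's). Camera axes: x right, y down, z forward; pixel columns grow to the right and rows downward; lengths in m; the calibration is good to about 2 mm. A picture is of the moment at which its call begins: read the wrist's pose just before it.
- ticket.sign_off(): hands the job in; it is judged then, once.
The state is a dict: "t": time; "joint_positions": joint angles; "joint_vel": joint speeds; "joint_torque": joint torques, N m; "tcp_pos": TCP position; "orientation": TCP orientation; "force": force on the tool from outside, world axes, zero at the start; "wrist_torque": the same for the moment, N m; "gripper_width": finger opening in m; "grasp_force": force on a finger pad.
Only numpy, scipy, OpenCV 4.12 (cv2) and the standard library are available. Lean on these libraries where they do the work, as an engineer would, in place of code of your own. Each camera call takes 0.05 s, during which the arm holds its last target. There are 200 camera calls.

## Working session

There is one attempt and no reset: what is moved stays moved. The work goes in short steps, Python scripts to look and compute and a shell command to move; the robot and the scene stay as the last step left them, time stands still between calls to the robot, and variables do not carry over. Pictures are saved under pics/ and viewed, at most 10 in all, crops included, and the job is handed in when it is done.

```bash
mkdir -p pics; cat > h.py <<'E'
import numpy as np, cv2
from workcell import env, eyes, ticket
from scipy.spatial.transform import Rotation as R
def world_of(c, st=None):
    # 4x4 camera->world
    if 'view' in c: return np.linalg.inv(c['view'])
    T=np.eye(4); T[:3,:3]=R.from_quat(st['orientation']).as_matrix(); T[:3,3]=st['tcp_pos']
    return T@np.array(c['T_tool_cam'])
def ray(c,T,uv):
    p=cv2.undistortPoints(np.array(uv,float).reshape(-1,1,2),np.array(c['mtx']),np.array(c['D'])).reshape(-1,2)
    d=np.c_[p,np.ones(len(p))]@T[:3,:3].T
    return T[:3,3],d
def onplane(c,T,uv,z):
    o,d=ray(c,T,uv); return o+d*((z-o[2])/d[:,2])[:,None]
def depthpt(c,T,uv):
    o,d=ray(c,T,uv); u=np.round(np.array(uv)).astype(int).reshape(-1,2)
    return o+d*c['z_map'][u[:,1],u[:,0]][:,None]
E
python3 - <<'E'
from h import *
np.set_printoptions(precision=3,suppress=True)
st=env.get_state(); print(st,env.pinch_z)
for n in('top','scene'):
    c=eyes.read_camera(n); cv2.imwrite(f'pics/{n}0.png',c['color'][:,:,::-1]); np.savez(f'{n}0.npz',**c)
    print(n,np.linalg.inv(c['view'])[:3])
E
```

```text
{'t': 0.0, 'joint_positions': array([-1.265,  0.314, -0.048,  1.21 ,  0.   ,  1.571]), 'joint_vel': array([ 0.   , -0.001,  0.   , -0.002, -0.001, -0.001]), 'joint_torque': array([ -0.001, -53.959,  33.975,   0.019,  -0.   ,   0.   ]), 'tcp_pos': array([ 0.18 , -0.572,  0.23 ]), 'orientation': array([ 0.988,  0.152, -0.   , -0.001]), 'force': array([-0.227, -0.107, -0.191]), 'wrist_torque': array([-0.021, -0.006,  0.029]), 'grasp_force': 0.0, 'gripper_width': 0.08537988027365224} 0.0187
top [[-0.005 -0.996  0.084  0.493]
 [-1.     0.004 -0.004  0.008]
 [ 0.003 -0.084 -0.996  1.266]]
scene [[-0.473  0.537 -0.699  1.37 ]
 [ 0.881  0.293 -0.371  0.428]
 [ 0.006 -0.791 -0.611  0.755]]
```

View pics/top0.png

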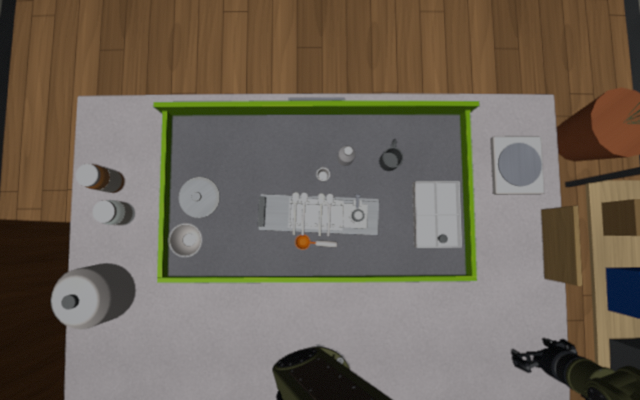

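View pics/scene0.png

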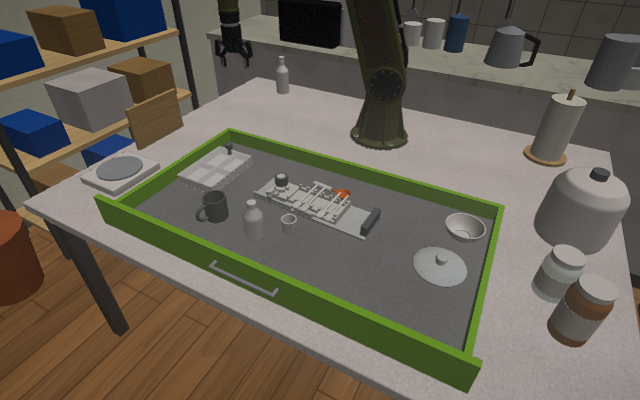

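The top view shows the rail spanning px (258–380, 195–235), with the block at (263,212), knob (358,214), egg cup (323,174), spoon (303–336,243) and bottle (347,154). Rail +y points to image left, which is world +y. Next I'll measure from depth and a crop.

```bash
python3 - <<'E'
from h import *
np.set_printoptions(precision=4,suppress=True)
c=dict(np.load('top0.npz')); T=world_of(c)
im=c['color'][180:250,245:395]; cv2.imwrite('pics/topcrop.png',cv2.resize(im[:,:,::-1],None,fx=5,fy=5,interpolation=cv2.INTER_CUBIC))
vv,uu=np.mgrid[130:260,160:480]; uv=np.c_[uu.ravel(),vv.ravel()]
P=depthpt(c,T,uv); z=P[:,2].reshape(vv.shape)
print('floor',np.median(z))
f=np.median(z)
for name,(u0,u1,v0,v1) in dict(block=(257,270,190,235),knob=(345,372,200,228)).items():
    m=(uv[:,0]>=u0)&(uv[:,0]<=u1)&(uv[:,1]>=v0)&(uv[:,1]<=v1)
    h=P[m,2]-f
    print(name,'hmax',h.max())
    for lo,hi in ((.004,.02),(.03,.05),(.055,.1)):
        k=(h>lo)&(h<hi)
        if k.sum(): q=P[m][k]; print(lo,k.sum(),q.mean(0),q.min(0),q.max(0))
h=(P[:,2]-f).reshape(vv.shape)
np.save('h.npy',h)
m=((h>.004)&(h<.013)).astype(np.uint8); m[:60]=0;m[110:]=0
m=((h>.004)).astype(np.uint8); m[:55]=0; m[106:]=0; m[:,:90]=0; m[:,228:]=0
n,l,s,ce=cv2.connectedComponentsWithStats(m); print(s)
i=1+np.argmax(s[1:,4]); q=P[(l==i).ravel()]
print(cv2.minAreaRect(q[:,:2].astype(np.float32)))
E
```

```text
floor 0.007259855434738061
block hmax 1.2582503854442062
0.004 193 [0.556  0.1658 0.0148] [0.5033 0.1547 0.0114] [0.6216 0.1926 0.026 ]
0.03 200 [0.5627 0.1804 0.0471] [0.5128 0.1687 0.0373] [0.6113 0.1914 0.0557]
knob hmax 1.2582503854442062
0.004 226 [ 0.5566 -0.1598  0.0161] [ 0.505  -0.1888  0.0114] [ 0.5998 -0.0955  0.0272]
0.03 90 [ 0.5633 -0.1309  0.0431] [ 0.5214 -0.1568  0.0374] [ 0.5974 -0.1074  0.0548]
0.055 129 [ 0.5462 -0.1328  0.0789] [ 0.5268 -0.1525  0.0624] [ 0.5662 -0.1136  0.0852]
[[    0     0   320   130 37396]
 [  112    56     1     1     1]
 [  121    56     1     1     1]
 [  157    56     1     1     1]
 [  206    57     1     1     1]
 [  216    56     1     1     1]
 [  111    58     1     1     1]
 [  156    58     1     1     1]
 [  159    58     1     1     1]
 [  213    59     1     1     1]
 [  224    58     1     1     1]
 [  114    61     1     1     1]
 [  187    60     1     1     1]
 [   98    62   121    44  4180]
 [  175    63     1     1     1]
 [  182    62     1     1     1]
 [  218    65     1     1     1]
 [  193    66     1     1     1]
 [  220    66     1     1     1]
 [  221    68     1     1     1]
 [   94    90     1     1     1]
 [  227    94     1     1     1]
 [   93   105     1     1     1]
 [  148   104     1     1     1]
 [  153   105     1     1     1]
 [  177   104     1     1     1]]
((0.5532842874526978, -0.008416876196861267), (0.4010083079338074, 0.14205285906791687), 89.45601654052734)
```

View pics/topcrop.png

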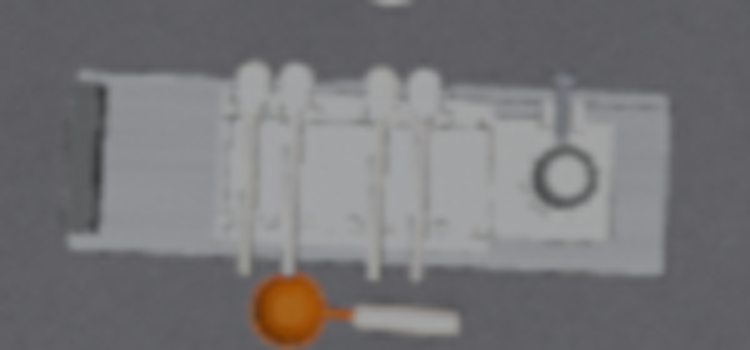

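The crop shows the block's front top edge at about (103,85)–(98,235), the rail's -x edge from (68,242) to (662,272), the knob centre at (566,177), and the rack's left end at about x=220.

```bash
python3 - <<'E'
from h import *
np.set_printoptions(precision=4,suppress=True)
c=dict(np.load('top0.npz')); T=world_of(c); f=.0073
g=lambda pts,z: onplane(c,T,(np.array(pts,float)+.5)/5-.5+[245,180],f+z)
a=g([(68,242),(662,272)],.008); print('rail -x edge',a, np.degrees(np.arctan2(*( a[0]-a[1])[:2])))
b=g([(78,72),(668,95)],.018); print('rail +x edge',b, np.degrees(np.arctan2(*( b[0]-b[1])[:2])))
print('block face',g([(105,85),(101,235)],.042))
# knob: rubber ring
k=g([(566,177),(532,177),(600,177)],.075);print('knob',k)
print('rack end',g([(219,110),(219,235)],.03), 'pin', g([(566,75)],.03))
E
```

```text
rail -x edge [[ 0.5068  0.1947  0.0153]
 [ 0.4848 -0.2033  0.0153]] 3.158114835808635
rail +x edge [[ 0.6202  0.1874  0.0253]
 [ 0.603  -0.2078  0.0253]] 2.497229488922413
block face [[0.6091 0.1661 0.0493]
 [0.5109 0.1681 0.0493]]
knob [[ 0.5459 -0.1319  0.0823]
 [ 0.546  -0.1102  0.0823]
 [ 0.5458 -0.1535  0.0823]]
rack end [[0.5933 0.092  0.0373]
 [0.5107 0.092  0.0373]] pin [[ 0.6156 -0.1381  0.0373]]
```

```bash
cat > d.py <<'E'
import sys
from h import *
# shift (mm, tool axes) to reach world x y z, and rz to make tool-x yaw = given deg
st=env.get_state(); r=R.from_quat(st['orientation']); v=np.array(list(map(float,sys.argv[1:4])))-st['tcp_pos']
print('shift',np.round(r.inv().apply(v)*1000,1))
if len(sys.argv)>4:
    q=R.from_euler('z',float(sys.argv[4]),degrees=True)*R.from_euler('x',180,degrees=True)
    print('turn',np.round((r.inv()*q).as_rotvec(),3))
E
python3 d.py 0.546 -0.132 0.20 177.1
```

```text
shift [ 480.9 -309.2   31. ]
turn [-0.000e+00 -2.000e-03 -2.785e+00]
```

```bash
python3 -m crank '[20,-13,0,0,0,-0.1, 50,-32,0,0,0,-0.2, 85,-55,0,0,0,-0.3, 120,-77,0,0,0,-0.42, 155,-100,0,0,0,-0.54, 190,-122,0,0,0,-0.66, 225,-145,0,0,0,-0.78, 260,-167,0,0,0,-0.9, 295,-190,0,0,0,-1.02, 330,-212,0,0,0,-1.14, 350,-225,0,0,0,-1.26, 360,-231,0,0,0,-1.36]' 1; python3 d.py 0.546 -0.132 0.20 177.1; python3 -c "
from h import *; print(env.get_state()['joint_positions'])"
```

```text
t: 1.1
tcp_pos: [0.456, -0.2405, 0.231]
orientation: [0.669, 0.743, 0.0, -0.0]
force: [-0.2, -0.4, -1.4]
gripper_width: 0.085
grasp_force: 0.0
shift [ 98.5 100.8  31.1]
turn [ 1.000e-03 -1.000e-03 -1.416e+00]
[-4.85966129e-01  1.55537063e-01 -2.49549774e-01  1.16618510e+00
  9.98972878e-04  9.80274917e-01]
```

```bash
python3 -m crank '[10,10,3,0,0,-0.12, 20,20,6,0,0,-0.24, 30,30,9,0,0,-0.36, 40,40,12,0,0,-0.48, 50,50,15,0,0,-0.6, 60,60,18,0,0,-0.72, 70,70,21,0,0,-0.84, 80,80,24,0,0,-0.96, 88,90,27,0,0,-1.08, 95,97,30,0,0,-1.2, 98.5,100.8,31,0,0,-1.32, 98.5,100.8,31,0,0,-1.416]' 1; python3 -m crank '[0,0,0,0,0,0, 0,0,0,0,0,0]'
cat > wl.py <<'E'
import sys
from h import *
st=env.get_state(); c=eyes.read_camera('wrist'); n=sys.argv[1]
cv2.imwrite(f'pics/{n}.png',c['color'][:,:,::-1]); np.savez(f'{n}.npz',W=world_of(c,st),**c)
print(st['tcp_pos'],st['joint_positions'],st['force'],st['wrist_torque'])
E
python3 wl.py w1
```

```text
t: 2.1
tcp_pos: [0.5456, -0.1348, 0.1994]
orientation: [0.026, 1.0, 0.0, -0.001]
force: [-0.3, -0.4, 0.2]
gripper_width: 0.0855
grasp_force: 0.0
t: 2.27
tcp_pos: [0.5451, -0.1357, 0.1999]
orientation: [0.031, 1.0, 0.0, -0.0]
force: [-0.5, -0.3, 0.2]
gripper_width: 0.0851
grasp_force: 0.0
[ 0.54509719 -0.13574189  0.19992239] [-2.44047438e-01  2.56864956e-01 -1.95025945e-01  1.11975283e+00
 -1.99522802e-05 -1.81673416e-01] [-0.5091782  -0.28642914  0.18907984] [-0.00668742  0.05105976 -0.00930631]
```

View pics/w1.png

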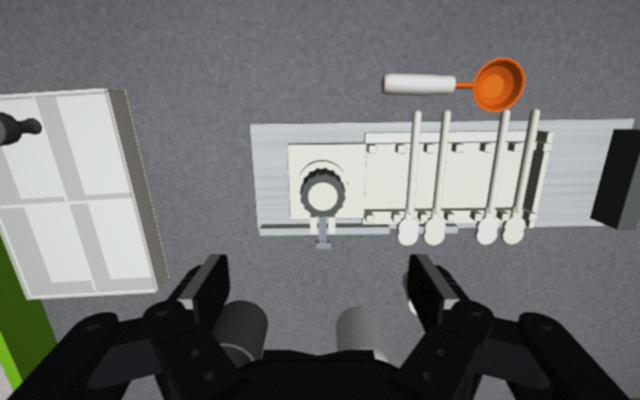

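The wrist view shows the knob cap at (322,196), the pin at (322,240), the rail's lower-left corner at about (260,235), the rail's upper edge from (250,124) to (632,120), and the block's front edge at about (612,132)–(592,218). I'll fit these.

```bash
python3 - <<'E'
from h import *
np.set_printoptions(precision=4,suppress=True)
c=dict(np.load('w1.npz')); T=c['W']
g=cv2.cvtColor(c['color'],cv2.COLOR_RGB2GRAY)
# depth around knob
uv=np.array([(u,v) for u in range(295,350) for v in range(160,225)]); P=depthpt(c,T,uv)
k=(P[:,2]>.07)&(P[:,2]<.1); top=P[k]
print('floor',np.median(depthpt(c,T,[(u,v) for u in range(150,380,5) for v in range(20,50,5)])[:,2]))
print('railtop',np.median(depthpt(c,T,[(u,v) for u in range(262,284,2) for v in range(140,200,5)])[:,2]))
print('knob top depth pts',k.sum(),np.median(top,0),(top.min(0)+top.max(0))/2,np.ptp(top,axis=0))
m=((g>150)&(np.indices(g.shape)[0]>160)&(np.indices(g.shape)[0]<222)&(abs(np.indices(g.shape)[1]-322)<18)).astype(np.uint8)
n,l,s,ce=cv2.connectedComponentsWithStats(m); i=l[196,322]; print('cap px',ce[i],s[i], onplane(c,T,[ce[i]],.0823))
dark=((g<110)).astype(np.uint8); n,l,s,ce=cv2.connectedComponentsWithStats(dark[160:225,295:350]); print('dark',s[:4])
for z in (.0073,):
  a=onplane(c,T,[(250,124),(632,120)],z+.008); print('rail -x edge',a,np.degrees(np.arctan2(*(a[1]-a[0])[:2])))
  print('block face top edge',onplane(c,T,[(612,132),(592,218)],z+.042))
  print('tray end +y',onplane(c,T,[(551,132),(545,228)],z+.035), 'pin',onplane(c,T,[(322,240)],z+.03))
E
```

```text
floor 0.006180227175441783
railtop 0.014023216011967238
knob top depth pts 1587 [ 0.5465 -0.1309  0.0803] [ 0.5484 -0.131   0.0766] [0.0417 0.0405 0.0127]
cap px [322.4015 196.1118] [308 182  30  29 680] [[ 0.5476 -0.1305  0.0823]]
dark [[   0    0   55   65 2700]
 [   6    8   43   49  862]
 [  42   64   13    1   13]]
rail -x edge [[ 0.4849 -0.2012  0.0153]
 [ 0.5055  0.194   0.0153]] 2.990474318465856
block face top edge [[0.5117 0.1443 0.0493]
 [0.598  0.1432 0.0493]]
tray end +y [[0.509  0.0924 0.0423]
 [0.6094 0.1024 0.0423]] pin [[ 0.6109 -0.1338  0.0373]]
```

```bash
python3 d.py 0.5475 -0.1308 0.049 177.1
```

```text
shift [ -2.1   5.2 151.1]
turn [ 0.    -0.001 -0.012]
```

```bash
python3 -m crank '[-1,3,20,0,0,0, -2,5,45,0,0,0, -2,5,70,0,0,0, -2,5,95,0,0,0, -2,5,115,0,0,0, -2,5,130,0,0,0, -2,5,140,0,0,0, -2,5,147,0,0,0, -2,5,151,0,0,0, -2,5,151,0,0,0, -2,5,151,0,0,0]' 1; python3 d.py 0.5475 -0.1308 0.049 177.1; python3 wl.py w2
```

```text
t: 3.23
tcp_pos: [0.5482, -0.1312, 0.05]
orientation: [0.03, 1.0, -0.0, 0.0]
force: [0.0, -0.4, -0.2]
gripper_width: 0.0853
grasp_force: 0.0
shift [0.7 0.4 1. ]
turn [-0.     0.001 -0.01 ]
[ 0.5482141  -0.13119843  0.04995452] [-2.34904259e-01  3.82750573e-01 -3.90461362e-01  7.96612323e-01
  4.47176324e-06 -1.74644542e-01] [ 0.00386261 -0.38955626 -0.18174297] [0.00972338 0.02938075 0.08667637]
```

View pics/w2.png

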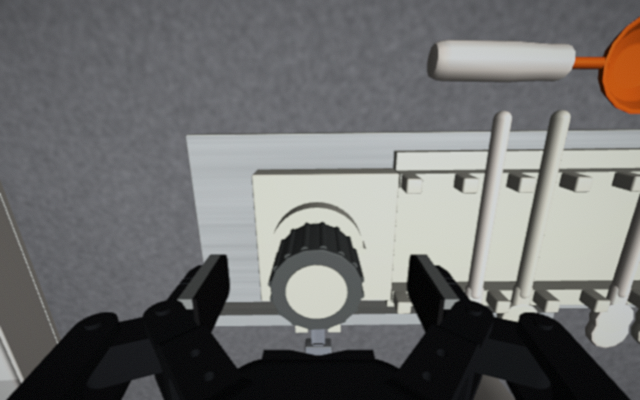

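The knob cap is at about (316,291) and sits between the pads (around columns 215–425). I'll fit the cap again, now from close up.

```bash
python3 - <<'E'
from h import *
c=dict(np.load('w2.npz')); T=c['W']; g=cv2.cvtColor(c['color'],cv2.COLOR_RGB2GRAY)
m=(g>150).astype(np.uint8); m[:262]=0; m[322:]=0; m[:,:283]=0; m[:,350:]=0
n,l,s,ce=cv2.connectedComponentsWithStats(m); i=l[291,316]; print(ce[i],s[i])
cs,_=cv2.findContours((l==i).astype(np.uint8),0,1); e=cv2.fitEllipse(max(cs,key=len)); print(e)
P=depthpt(c,T,[e[0]]); Q=onplane(c,T,[e[0]],.0815); print(P,Q)
print('tool xy mm',(np.linalg.inv(T@np.linalg.inv(c['T_tool_cam']))@np.r_[Q[0],1])[:3]*1000)
E
```

```text
[316.03476246 291.48821939] [ 286  265   61   54 2589]
((316.03363037109375, 291.4831237792969), (52.656070709228516, 60.64011764526367), 89.56136322021484)
[[ 0.54725316 -0.13067021  0.0816499 ]] [[ 0.54735455 -0.13067719  0.0815    ]]
tool xy mm [  0.85915967   0.4633432  -31.54639587]
```

```bash
python3 -m crank '[0.9,0.5,1,0,0,0, 0.9,0.5,1,0,0,0]'; python3 -m crank '[0,0,0,0,0,0, 0,0,0,0,0,0, 0,0,0,0,0,0, 0,0,0,0,0,0, 0,0,0,0,0,0, 0,0,0,0,0,0, 0,0,0,0,0,0, 0,0,0,0,0,0]' 0.3; python3 d.py 0.5475 -0.1308 0.049 177.1; python3 -c "
from h import *; s=env.get_state(); print(s['force'],s['wrist_torque'])"
```

```text
t: 3.45
tcp_pos: [0.5472, -0.1305, 0.0489]
orientation: [0.03, 1.0, -0.0, 0.0]
force: [-0.1, 0.1, -0.8]
gripper_width: 0.0857
grasp_force: 0.0
t: 4.12
tcp_pos: [0.5469, -0.1306, 0.0487]
orientation: [0.03, 1.0, -0.0, 0.0]
force: [-2.4, 0.2, 6.0]
gripper_width: 0.0387
grasp_force: 59.9
shift [-0.6 -0.1 -0.3]
turn [-0.     0.    -0.009]
[-2.39358433  0.21054962  5.9878592 ] [-0.05206415  0.34711203  0.05277684]
```

```bash
python3 -m crank '[0,2,0,0,0,0, 0,6,0,0,0,0, 0.1,12,0,0,0,0, 0.2,18,0,0,0,0, 0.2,25,0,0,0,0, 0.3,32,0,0,0,0, 0.3,39,0,0,0,0, 0.4,46,0,0,0,0, 0.5,52,0,0,0,0, 0.5,56,0,0,0,0, 0.5,58,0,0,0,0, 0.5,58,0,0,0,0]'; python3 wl.py w3; python3 - <<'E'
from h import *
c=eyes.read_camera('top'); cv2.imwrite('pics/top1.png',cv2.resize(c['color'][180:250,245:395,::-1],None,fx=5,fy=5,interpolation=cv2.INTER_CUBIC)); np.savez('top1.npz',**c)
E
```

```text
t: 5.12
tcp_pos: [0.5498, -0.0725, 0.0487]
orientation: [0.03, 1.0, -0.0, 0.0]
force: [-2.5, -0.2, 6.2]
gripper_width: 0.0384
grasp_force: 59.7
[ 0.54981021 -0.07249239  0.04872271] [-1.30724291e-01  3.69935521e-01 -4.13319508e-01  7.87317864e-01
 -6.19073635e-04 -7.11306066e-02] [-2.49540402 -0.20881984  6.15376946] [-0.04262069  0.43875246 -0.06191503]
```

View pics/w3.png

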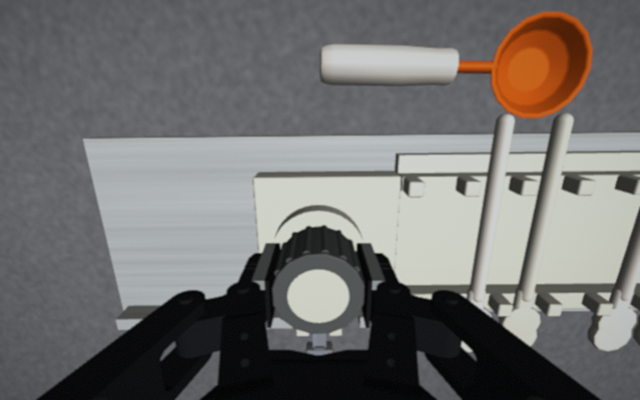

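```bash
cat > ok.py <<'E'
import sys
from h import *
# exit 1 when |Fy| exceeds argv1 or |Mz| exceeds argv2 (vs argv3 baseline)
s=env.get_state(); F=s['force']; M=s['wrist_torque']
print('y %.4f'%s['tcp_pos'][1],'F',np.round(F,1),'M',np.round(M,2),'yaw %.1f'%R.from_quat(s['orientation']).as_euler('ZYX',degrees=True)[0])
sys.exit(abs(F[1])>float(sys.argv[1]) or abs(M[2])>float(sys.argv[2]))
E
C="python3 ok.py 6 1"
python3 -m crank '[0,1.5,0,0,0,0, 0,3,0,0,0,0, 0,4.5,0,0,0,0]' >/dev/null; $C && python3 -m crank '[0,1.5,0,0,0,0, 0,3,0,0,0,0]' >/dev/null; $C && python3 -m crank '[0,1,0,0,0,0, 0,2,0,0,0,0]' >/dev/null;  $C && python3 -m crank '[0,1,0,0,0,0, 0,1.5,0,0,0,0]' >/dev/null;  $C && python3 -m crank '[0,0.7,0,0,0,0, 0,1,0,0,0,0]' >/dev/null; $C
```

```text
y -0.0687 F [-2.5 -1.6  7.3] M [-0.46  0.55  0.04] yaw 176.5
y -0.0687 F [-2.5 -1.6  7.3] M [-0.46  0.55  0.04] yaw 176.5
y -0.0687 F [-2.5 -1.6  7.3] M [-0.46  0.55  0.04] yaw 176.5
y -0.0687 F [-2.5 -1.6  7.3] M [-0.46  0.55  0.04] yaw 176.5
y -0.0687 F [-2.5 -1.6  7.3] M [-0.46  0.55  0.04] yaw 176.5False
False
False
False
False
```

```bash
sed -i 's/sys.exit(\(.*\))$/sys.exit(int(\1))/' ok.py
C="python3 ok.py 6 1"
$C && python3 -m crank '[0,1.5,0,0,0,0, 0,3,0,0,0,0]' >/dev/null && $C && python3 -m crank '[0,1,0,0,0,0, 0,2,0,0,0,0]' >/dev/null &&  $C && python3 -m crank '[0,1,0,0,0,0, 0,1.5,0,0,0,0]' >/dev/null &&  $C && python3 -m crank '[0,0.7,0,0,0,0, 0,1,0,0,0,0]' >/dev/null && $C  && python3 -m crank '[0,0.7,0,0,0,0, 0,1,0,0,0,0]' >/dev/null && $C && python3 -m crank '[0,0.7,0,0,0,0, 0,1,0,0,0,0]' >/dev/null && $C && python3 -m crank '[0,0.7,0,0,0,0, 0,1,0,0,0,0]' >/dev/null && $C
```

```text
y -0.0687 F [-2.5 -1.6  7.3] M [-0.46  0.55  0.04] yaw 176.5
y -0.0657 F [-2.5 -2.5  5.6] M [-0.53  0.56  0.08] yaw 176.5
y -0.0637 F [-2.4 -2.2  6.9] M [-0.49  0.52 -0.03] yaw 176.6
y -0.0622 F [-2.9 -2.8  6.2] M [-0.51  0.52 -0.04] yaw 176.6
y -0.0612 F [-3.1 -2.4  6.2] M [-0.46  0.54  0.02] yaw 176.6
y -0.0602 F [-2.4 -2.8  5.7] M [-0.5  0.5 -0. ] yaw 176.5
y -0.0592 F [-2.7 -1.7  5.1] M [-0.45  0.51  0.01] yaw 176.6
y -0.0582 F [-2.7 -2.9  5.4] M [-0.49  0.56  0.03] yaw 176.6
```

```bash

C="python3 ok.py 6 1"
python3 -m crank '[0,0.5,0,0,0,0, 0,0.8,0,0,0,0]' >/dev/null && $C && python3 -m crank '[0,0.5,0,0,0,0, 0,0.8,0,0,0,0]' >/dev/null && $C && python3 -m crank '[0,0.5,0,0,0,0, 0,0.8,0,0,0,0]' >/dev/null && $C && python3 -m crank '[0,0.5,0,0,0,0, 0,0.8,0,0,0,0]' >/dev/null && $C && python3 -m crank '[0,0.5,0,0,0,0, 0,0.8,0,0,0,0]' >/dev/null && $C && python3 -m crank '[0,0.5,0,0,0,0, 0,0.8,0,0,0,0]' >/dev/null && $C && python3 -m crank '[0,0.5,0,0,0,0, 0,0.8,0,0,0,0]' >/dev/null && $C && python3 -m crank '[0,0.5,0,0,0,0, 0,0.8,0,0,0,0]' >/dev/null && $C
```

```text
y -0.0574 F [-2.9 -2.9  6.6] M [-0.45  0.53  0.04] yaw 176.6
y -0.0566 F [-2.3 -2.4  6.2] M [-0.49  0.51  0.05] yaw 176.6
y -0.0558 F [-2.7 -2.   6.3] M [-0.45  0.55  0.09] yaw 176.5
y -0.0551 F [-2.4 -2.5  6.5] M [-0.51  0.52  0.01] yaw 176.5
y -0.0542 F [-2.8 -2.7  6.3] M [-0.45  0.59 -0.02] yaw 176.6
y -0.0535 F [-2.6 -2.1  6.9] M [-0.44  0.53 -0.02] yaw 176.5
y -0.0526 F [-2.8 -3.2  6.1] M [-0.48  0.56 -0.04] yaw 176.5
y -0.0519 F [-3.  -3.3  6.1] M [-0.63  0.53  0.02] yaw 176.6
```

```bash
python3 - <<'E'
from h import *
c=eyes.read_camera('top'); a=cv2.resize(c['color'][190:240,250:330,::-1],None,fx=7,fy=7,interpolation=cv2.INTER_CUBIC)
s=eyes.read_camera('scene'); b=cv2.resize(s['color'][190:240,320:400,::-1],None,fx=7,fy=7,interpolation=cv2.INTER_CUBIC)
a=cv2.resize(a,None,fx=.83,fy=.83);b=cv2.resize(b,None,fx=.83,fy=.83)
cv2.imwrite('pics/gap.png',np.vstack([a,b]))
E
python3 ok.py 6 1
```

```text
y -0.0519 F [-2.  -2.6  6.4] M [-0.54  0.58 -0.01] yaw 176.5
```

View pics/gap.png

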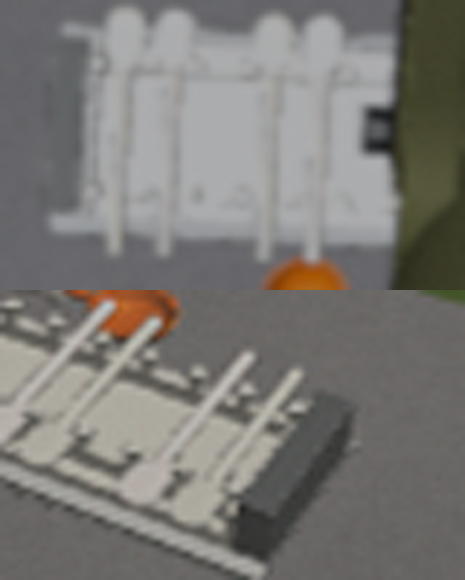

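The rack's end now appears to meet the block's face (about x=85 in the top crop). I'll keep creeping forward until the force rises.

```bash

C="python3 ok.py 6 1"
python3 -m crank '[0,0.4,0,0,0,0]' >/dev/null && $C && python3 -m crank '[0,0.4,0,0,0,0]' >/dev/null && $C && python3 -m crank '[0,0.4,0,0,0,0]' >/dev/null && $C && python3 -m crank '[0,0.4,0,0,0,0]' >/dev/null && $C && python3 -m crank '[0,0.4,0,0,0,0]' >/dev/null && $C && python3 -m crank '[0,0.4,0,0,0,0]' >/dev/null && $C && python3 -m crank '[0,0.4,0,0,0,0]' >/dev/null && $C && python3 -m crank '[0,0.4,0,0,0,0]' >/dev/null && $C
```

```text
y -0.0519 F [-3.2 -4.7  6.8] M [-0.88  0.62  0.02] yaw 176.5
y -0.0518 F [-3.2 -5.2  6.3] M [-1.08  0.6   0.01] yaw 176.5
y -0.0518 F [-2.8 -6.7  5.8] M [-1.38  0.63 -0.07] yaw 176.5
```

```bash

C="python3 ok.py 10 0.3"
python3 -m crank '[0,0,0,0,0,0.03, 0,0,0,0,0,0.06]' >/dev/null && $C && python3 -m crank '[0,0,0,0,0,0.04, 0,0,0,0,0,0.08]' >/dev/null && $C && python3 -m crank '[0,0,0,0,0,0.04, 0,0,0,0,0,0.08]' >/dev/null && $C && python3 -m crank '[0,0,0,0,0,0.03, 0,0,0,0,0,0.06]' >/dev/null && $C
```

```text
y -0.0517 F [-3.3 -5.   7.3] M [-1.23  0.65  0.15] yaw 173.0
y -0.0516 F [-3.5 -4.9  6. ] M [-1.08  0.61  0.06] yaw 168.4
y -0.0515 F [-2.  -4.4  5.9] M [-1.07  0.63  0.17] yaw 163.8
y -0.0515 F [-2.3 -4.6  6. ] M [-0.96  0.57  0.12] yaw 160.4
```

```bash

C="python3 ok.py 10 0.27"
python3 -m crank '[0,0,0,0,0,0.03]' >/dev/null && $C && python3 -m crank '[0,0,0,0,0,0.03]' >/dev/null && $C && python3 -m crank '[0,0,0,0,0,0.03]' >/dev/null && $C && python3 -m crank '[0,0,0,0,0,0.03]' >/dev/null && $C && python3 -m crank '[0,0,0,0,0,0.03]' >/dev/null && $C && python3 -m crank '[0,0,0,0,0,0.03]' >/dev/null && $C && python3 -m crank '[0,0,0,0,0,0.03]' >/dev/null && $C && python3 -m crank '[0,0,0,0,0,0.03]' >/dev/null && $C
```

```text
y -0.0515 F [-3.1 -4.9  5.9] M [-0.93  0.61  0.12] yaw 158.7
y -0.0514 F [-2.6 -5.2  6.9] M [-0.93  0.54  0.1 ] yaw 157.0
y -0.0514 F [-3.5 -5.   5.8] M [-0.94  0.59  0.11] yaw 155.3
y -0.0514 F [-1.8 -5.   6. ] M [-0.97  0.59  0.14] yaw 153.5
y -0.0514 F [-3.1 -4.   5.3] M [-0.85  0.47  0.1 ] yaw 151.8
y -0.0513 F [-2.  -4.2  6.5] M [-0.89  0.5   0.07] yaw 150.1
y -0.0513 F [-1.9 -4.8  6.3] M [-0.92  0.52  0.08] yaw 148.4
y -0.0513 F [-2.6 -3.5  7.1] M [-0.86  0.53  0.17] yaw 146.7
```

```bash
sed -i 's/abs(M\[2\])>float(sys.argv\[2\])/M[2]>float(sys.argv[2]) or M[2]<-0.04/' ok.py
C="python3 ok.py 10 0.27"
python3 -m crank '[0,0,0,0,0,0.03]' >/dev/null && $C && python3 -m crank '[0,0,0,0,0,0.03]' >/dev/null && $C && python3 -m crank '[0,0,0,0,0,0.03]' >/dev/null && $C && python3 -m crank '[0,0,0,0,0,0.03]' >/dev/null && $C && python3 -m crank '[0,0,0,0,0,0.03]' >/dev/null && $C && python3 -m crank '[0,0,0,0,0,0.03]' >/dev/null && $C && python3 -m crank '[0,0,0,0,0,0.03]' >/dev/null && $C && python3 -m crank '[0,0,0,0,0,0.03]' >/dev/null && $C && python3 -m crank '[0,0,0,0,0,0.03]' >/dev/null && $C && python3 -m crank '[0,0,0,0,0,0.03]' >/dev/null && $C && python3 -m crank '[0,0,0,0,0,0.03]' >/dev/null && $C && python3 -m crank '[0,0,0,0,0,0.03]' >/dev/null && $C
```

```text
y -0.0513 F [-2.6 -3.2  5.8] M [-0.86  0.56  0.1 ] yaw 144.9
y -0.0512 F [-2.2 -4.2  5.8] M [-0.8   0.45  0.09] yaw 143.2
y -0.0512 F [-1.4 -4.   5.7] M [-0.88  0.47  0.12] yaw 141.5
y -0.0512 F [-3.1 -4.1  5.1] M [-0.8   0.47  0.1 ] yaw 139.8
y -0.0512 F [-1.7 -3.1  4.5] M [-0.74  0.4   0.18] yaw 138.1
y -0.0511 F [-2.7 -2.8  7.2] M [-0.73  0.41  0.12] yaw 136.4
y -0.0511 F [-1.4 -3.9  5.9] M [-0.75  0.44  0.14] yaw 134.6
y -0.0511 F [-2.  -4.1  5.3] M [-0.82  0.45  0.11] yaw 132.9
y -0.0510 F [-1.1 -3.8  6.3] M [-0.67  0.43  0.15] yaw 131.2
y -0.0510 F [-2.  -5.2  5.4] M [-0.8   0.34  0.14] yaw 129.5
y -0.0510 F [-1.5 -1.9  5.4] M [-0.66  0.34  0.14] yaw 127.8
y -0.0510 F [-1.7 -3.5  5.4] M [-0.64  0.34  0.06] yaw 126.1
```

```bash

C="python3 ok.py 10 0.27"
python3 -m crank '[0,0,0,0,0,0.03]' >/dev/null && $C && python3 -m crank '[0,0,0,0,0,0.03]' >/dev/null && $C && python3 -m crank '[0,0,0,0,0,0.03]' >/dev/null && $C && python3 -m crank '[0,0,0,0,0,0.03]' >/dev/null && $C && python3 -m crank '[0,0,0,0,0,0.03]' >/dev/null && $C && python3 -m crank '[0,0,0,0,0,0.03]' >/dev/null && $C && python3 -m crank '[0,0,0,0,0,0.03]' >/dev/null && $C && python3 -m crank '[0,0,0,0,0,0.03]' >/dev/null && $C && python3 -m crank '[0,0,0,0,0,0.03]' >/dev/null && $C && python3 -m crank '[0,0,0,0,0,0.03]' >/dev/null && $C && python3 -m crank '[0,0,0,0,0,0.03]' >/dev/null && $C && python3 -m crank '[0,0,0,0,0,0.03]' >/dev/null && $C
```

```text
y -0.0510 F [-1.7 -3.2  5.4] M [-0.67  0.35  0.17] yaw 124.3
y -0.0510 F [-1.9 -3.4  4.3] M [-0.76  0.33  0.09] yaw 122.6
y -0.0509 F [-1.4 -3.   4.7] M [-0.66  0.34  0.12] yaw 120.9
y -0.0510 F [-1.5 -3.3  5. ] M [-0.72  0.23  0.07] yaw 119.2
y -0.0510 F [-1.4 -3.2  4.2] M [-0.65  0.27  0.13] yaw 117.5
y -0.0509 F [-1.2 -2.6  3.8] M [-0.6   0.24  0.11] yaw 115.7
y -0.0509 F [-0.3 -2.8  4.3] M [-0.63  0.26  0.08] yaw 114.0
y -0.0509 F [-0.4 -2.9  5. ] M [-0.67  0.22  0.07] yaw 112.3
y -0.0510 F [-0.5 -2.4  4.2] M [-0.57  0.15 -0.03] yaw 110.6
y -0.0509 F [-0.1 -3.   4.7] M [-0.64  0.16  0.04] yaw 108.8
y -0.0509 F [-0.5 -2.5  4.1] M [-0.58  0.16  0.02] yaw 107.1
y -0.0509 F [-0.6 -2.5  4.3] M [-0.57  0.19 -0.04] yaw 105.4
```

The moment fell to about 0 from yaw 111° on, so the pin may be dropping in. I'll look.

```bash
python3 wl.py w4
```

```text
[ 0.55166213 -0.05090364  0.04873024] [-0.0909285   0.36830667 -0.41576775  0.78555038 -0.00181514  1.21093813] [-0.62442271 -2.50729864  4.25129634] [-0.57096148  0.18585993 -0.04085676]
```

View pics/w4.png

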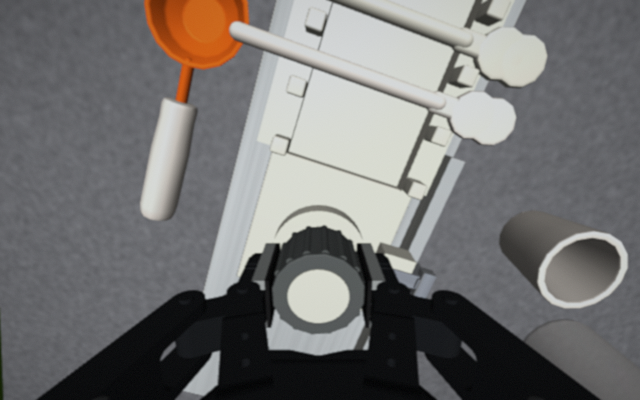

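```bash
python3 - <<'E'
from h import *
np.set_printoptions(precision=4,suppress=True)
for n,k in (('w1',(.5474,-.1307)),('w3',None),('w4',None)):
    c=dict(np.load(n+'.npz')); T=c['W']; uv=np.array([(u,v) for u in range(200,480) for v in range(200,380)])
    if k is None: k=(T@np.linalg.inv(c['T_tool_cam']))[:2,3]
    P=depthpt(c,T,uv); d=P[:,:2]-k; a=np.radians(2.95)
    y=d@[np.sin(a),np.cos(a)]; x=d@[np.cos(a),-np.sin(a)]
    m=(x>.03)&(x<.09)&(abs(y)<.012)&(P[:,2]>.012)&(P[:,2]<.06)
    q=np.c_[x,y,P[:,2]-.0065][m]
    print(n,m.sum())
    for lo in np.arange(.044,.08,.002):
        s=q[(q[:,0]>=lo)&(q[:,0]<lo+.002)&(abs(q[:,1])<.004)]
        if len(s): print('  %.3f z %.4f n %d'%(lo,np.median(s[:,2]),len(s)))
E
```

```text
w1 601
  0.044 z 0.0355 n 12
  0.046 z 0.0355 n 14
  0.048 z 0.0352 n 14
  0.050 z 0.0355 n 10
  0.052 z 0.0350 n 11
  0.054 z 0.0353 n 12
  0.056 z 0.0347 n 13
  0.058 z 0.0350 n 10
  0.060 z 0.0354 n 13
  0.062 z 0.0362 n 20
  0.064 z 0.0372 n 10
  0.066 z 0.0377 n 13
  0.068 z 0.0377 n 13
  0.070 z 0.0376 n 8
w3 524
  0.052 z 0.0359 n 2
  0.054 z 0.0353 n 30
  0.056 z 0.0352 n 35
  0.058 z 0.0350 n 29
  0.060 z 0.0352 n 31
  0.062 z 0.0357 n 64
  0.064 z 0.0370 n 57
  0.066 z 0.0376 n 21
w4 1312
  0.044 z 0.0350 n 12
  0.046 z 0.0351 n 27
  0.048 z 0.0349 n 42
  0.050 z 0.0350 n 36
  0.052 z 0.0349 n 38
  0.054 z 0.0349 n 45
  0.056 z 0.0353 n 63
  0.058 z 0.0371 n 68
  0.060 z 0.0373 n 59
  0.062 z 0.0374 n 59
  0.064 z 0.0372 n 49
  0.066 z 0.0364 n 7
```

The pin's tail has moved inward by about 5–6 mm, from about 67 to 61–62 mm, so it isn't fully down yet. I'll carry on in smaller steps.

```bash
cat > pin.py <<'E'
from h import *
# median-height tail top (z 36.5..38.5 mm): its x range in the rack frame, wrist picture
st=env.get_state(); c=eyes.read_camera('wrist'); T=world_of(c,st); k=np.array([.5517,-.0509])
uv=np.array([(u,v) for u in range(200,500) for v in range(200,390)]); P=depthpt(c,T,uv); d=P[:,:2]-k; a=np.radians(2.95)
y=d@[np.sin(a),np.cos(a)]; x=d@[np.cos(a),-np.sin(a)]; z=P[:,2]-.0065
m=(x>.05)&(x<.08)&(abs(y)<.004)&(z>.0362)&(z<.039)
print('tail x 2%%..98%%: %s n %d'%(np.round(np.percentile(x[m],[2,50,98])*1000,1),m.sum()))
E
python3 pin.py
C="python3 ok.py 10 0.2"; sed -i 's/M\[2\]<-0.04/M[2]<-0.4/' ok.py
python3 -m crank '[0,0,0,0,0,0.02]' >/dev/null && $C && python3 -m crank '[0,0,0,0,0,0.02]' >/dev/null && $C && python3 -m crank '[0,0,0,0,0,0.02]' >/dev/null && $C ; python3 pin.py
```

```text
tail x 2%..98%: [53.9 58.2 62.9] n 201
y -0.0508 F [-0.3 -3.9  4.9] M [-0.94  0.17  0.03] yaw 104.4
y -0.0508 F [-0.5 -4.7  5.3] M [-0.89  0.12  0.12] yaw 103.2
y -0.0508 F [-0.7 -4.4  6. ] M [-0.98  0.09  0.05] yaw 102.0
tail x 2%..98%: [54.  58.1 62.4] n 202
```

The tail is now centred at 58 mm, so the pin is in the notch. I'll release part-way and lift.

```bash
python3 -m crank '[0,0,0,0,0,0, 0,0,0,0,0,0, 0,0,0,0,0,0, 0,0,0,0,0,0, 0,0,0,0,0,0]' 0.72; python3 -m crank '[0,0,-8,0,0,0, 0,0,-25,0,0,0, 0,0,-45,0,0,0, 0,0,-65,0,0,0, 0,0,-85,0,0,0, 0,0,-100,0,0,0, 0,0,-110,0,0,0, 0,0,-110,0,0,0, 0,0,-110,0,0,0]'; python3 pin.py; python3 wl.py w5
```

```text
t: 12.47
tcp_pos: [0.5509, -0.0497, 0.0481]
orientation: [0.629, 0.778, 0.0, -0.0]
force: [0.7, -0.1, -0.5]
gripper_width: 0.0614
grasp_force: 0.0
t: 13.22
tcp_pos: [0.5514, -0.05, 0.1586]
orientation: [0.629, 0.778, 0.0, 0.0]
force: [0.2, 0.3, 0.0]
gripper_width: 0.0612
grasp_force: 0.0
tail x 2%..98%: [53.6 58.2 62.1] n 78
[ 0.55074595 -0.04987498  0.1577385 ] [-9.03584728e-02  2.67044510e-01 -2.81320740e-01  1.02311372e+00
  7.66274200e-05  1.26936278e+00] [-0.02918537 -0.44786625  0.20351182] [ 0.03013956 -0.01523047  0.01982912]
```

View pics/w5.png

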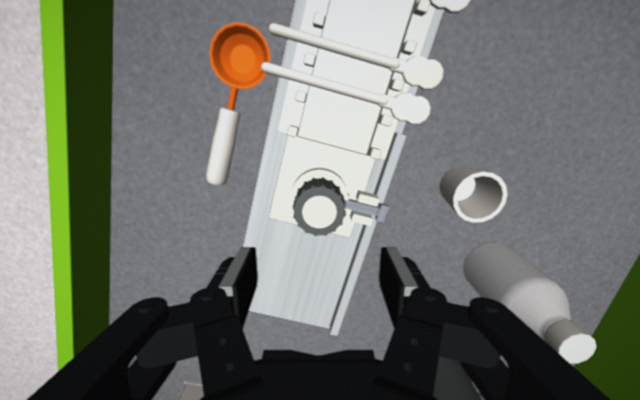

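The view is clear. The pin's tail (378,211) is pulled in against the keeper strip, the gripper is free, and the spoon, egg cup and bottle look undisturbed. I'll hand it in.

```bash
python3 -c "
from workcell import ticket; print(ticket.sign_off())"
```

```text
the job is handed in; nothing more can be done
None
```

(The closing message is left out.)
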